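Load the dish warmer and set its scale sleeve

ROBOT

A 6-joint arm with a two-finger parallel gripper is mounted at the origin on a cart in front of the work surface, level with it; the furniture and walls round the work are solid. World frame = base frame: x ahead of the robot, y to its left, z up, the work surface at z = 0. Lengths are in m, angles in rad, forces in N, time in s.
With the tool pointing down it reaches from about 0.375 to 0.9 m from the base axis. Payload 3.1 kg.
Tool frame: the origin (TCP) lies on the front face of the gripper's body, between the roots of the fingers; the fingertips stand 73 mm ahead of it and the grasp point (between the pads) lies 54 mm ahead of it (manip.tips_ahead is the distance from the TCP to the fingertips, in m); z points along the fingers, y is the line along which they close (so a half turn about z gives the same grasp; the last joint's range is limited). The gripper opens to 85 mm and grips with 20 to 120 N. Pads are 22 mm wide; open, the fingers measure 114 mm over their backs; the gripper's body (76 mm by 85 mm) begins 54 mm behind the grasp point. The pads swing forward as they close: fully open they stand 13 mm farther back than shut.
Start: joints at [-1.327, 0.527, 1.433, -0, 1.181, -0.178], TCP at [0.256, -0.57, 0.304] pointing down, gripper open.
Joint ranges: [-3.08, 3.08], [-0.75, 2.2], [0.22, 2.44], [-1.43, 4.57], [0, 2.65], [-2.85, 2.85]. Speed limits (rad/s): [2.79, 2.79, 3.14, 3.14, 3.14, 3.14].

INTERFACE

Orientations are given as a unit quaternion [x, y, z, w].
In Python, from station import sense, eyes, workorder, manip gives the robot as it stands.
- The arm moves only by the shell command python3 -m inch 'ROWS' [OPENING] [FORCE]. ROWS is JSON, a list of rows, each an object of numbers: "dx", "dy", "dz": the shift along the tool's x, y, z in cm; "wx", "wy", "wz": the turn, a rotation vector about the tool's x, y, z in degrees. In form: [{"dx": .., "dy": .., "dz": .., "wx": .., "wy": .., "wz": ..}, ...]. A call has 1 to 10 rows; each row shifts and turns the commanded pose from where the row before left it, along the tool's axes as they then stand; what a row does not reach is not made up. A row lasts 1/8 s, in which the tool goes at most 62.5 mm and 10.7 degrees, less where a joint would pass 70% of its speed; a pose out of reach is approached as far as the arm can. A call with a gripper value outside its range is refused whole. OPENING is the opening, from 0 (shut) to 1 (fully open), set as the call begins (- or left out, the last holds). The fingers move at their own pace and stop on an object; FORCE is the grip in N (left out, the last holds). Time passes only in rows, so rows that do not move let the fingers close. It gives the time, the measured TCP pose, the force, the opening and the grip force at its end, in the units of the state.
- sense(): the state, without advancing time (a new reading comes with each control period).
- eyes.snapshot(name): name is "scene" or "top" or "wrist"; returns the picture (420x560x3 uint8, red, green, blue); there is no depth.
- eyes.camera_params(name): a dict with "fx", "fy", "cx", "cy" (pixels), "D" ([k1, k2, p1, p2, k3] as OpenCV has them; the pictures are not rectified), "rvec" (rotation vector, rad) and "tvec" (3), from world to camera coordinates, as OpenCV has them. Camera axes: x right, y down, z forward; pixel columns grow to the right and rows downward; lengths in m; the calibration is good to about 2 mm. A picture is of the moment at which its call begins: read the wrist's pose just before it. camera_params takes no time and is no camera call; for the wrist camera it gives the pose at the moment of the call.
- workorder.sign_off(): hands the job in; it is judged then, once.
The state is a dict: "t": time; "q": joint angles; "qd": joint speeds; "tau": joint torques, N m; "tcp_pos": TCP position; "tool_rot": TCP orientation; "force": force on the tool from outside, world axes, zero at the start; "ft_torque": the same for the moment, N m; "finger_gap": opening from 0.0 (shut) to 1.0 (fully open); "gripper_force": force on a finger pad.
Only numpy, scipy, OpenCV 4.12 (cv2) and the standard library are available. Lean on these libraries where they do the work, as an engineer would, in place of code of your own. Each camera call takes 0.05 s, during which the arm holds its last target. There are 200 camera calls.

TASK

Slide the dish tray, with its covered dish still lying in the pan, straight into the slot of the warmer until it is fully home against the stop. Then turn the warmer's click-stop sleeve to 7 and let go. Do not knock over or push away the things standing about.

Things in the scene. Friction and masses are not known exactly. Their poses are not given: they have to be found in the camera images.
- warmer: White and grey bench-top dish warmer, 150 mm wide, 145 mm deep, fixed. Frame: origin at the middle of the foot of its front face, x into the unit (the tray slides in along +x), y to its left, z up. The front face is 56 mm high and has the slot in it; above, the console face slopes up at 25 degrees, away from the robot, to 124 mm at the back. The sleeve stands on the slope.
- slot_mouth (a point): Middle of the slot's mouth in the warmer's front face, 15 mm above the worktop; axes as the warmer's. The slot's floor is the worktop itself. It is 34 mm high and 82 mm wide; its mouth is flared to 108 mm at the front face, narrowing over the first 22 mm. A rigid stop stands 80 mm behind the front face.
- sleeve_grip (a point): On the axis of the ribbed black scale sleeve, 28 mm above the sloping face along the axis: the height to grip. The ribbed part is 42 mm across, from 9 to 42 mm above the face; under it a skirt 52 mm across. z is the sleeve's axis, out of the face: 25 degrees from vertical, leaning to the warmer's -x side, towards the robot. The frame turns with the sleeve.
- sleeve (a joint): Turn of the sleeve in rad, growing clockwise seen from outside (a turn about -z of sleeve_grip): 0.4 x number, from 0 (end stop) to 3.6 at number 9 (end stop); 2.8 is number 7. A white pointer on the skirt shows the number; at 0 it stands 1.8 rad anticlockwise of uphill. It clicks: about 0.1 N m takes it to the next number; let go, it settles at the nearest.
- tray_handle (a point): Centre of the upright black handle of the loose steel tray, 27 mm above the tray's underside. The handle is 12 mm thick (along the tray's y), 40 mm long (along x), its top 50 mm above the underside. The tray's x axis points from handle to pan, z up. The tray weighs 0.15 to 0.31 kg and can be slid along the worktop by its handle.
- tray_pan (a point): Centre of the floor of the tray's square pan, 4 mm above the underside, 105 mm from the handle's centre along the tray's +x; axes as tray_handle. The pan is 76 x 76 mm outside, its rim 10 mm high, 3 mm thick. Fully home, the pan's far edge touches the slot's stop, this point is 42 mm behind the front face and the handle sticks out in front.
- dish_mid (a point): Centre of the covered plastic dish (61 mm across, 15 mm high, 22 g) that lies loose in the pan.
- eyepiece: Bystander: black microscope eyepiece, 30 mm across, 42 mm high, standing to the right of the warmer (origin under its middle).
- screw_pot: Bystander: white pot with black cap, 33 mm across, 49 mm high, standing to the left of the warmer (origin under its middle).
- timer: Bystander: white count-down timer, 55 x 66 x 34 mm, on the worktop at the right (origin under its middle).
- spare_dish: Bystander: a second covered dish, 61 mm across, 15 mm high, on the bare worktop at the left (origin under its middle).
Things that resemble listed ones, but are neither listed nor needed, are in the scene too. Of the things shaped like the part that bears tray_handle, the bare steel one is meant.

How it is judged:
By the outcome, as a careful person would: the job done as asked, in the order asked, and still so for the second after the job is handed in, with the robot touching nothing.
It also fails if it takes over 53 s, if anything falls off the work surface, if the arm or the gripper's body presses on something with over 40 N, if the wrist force passes 120 N, or if a joint passes its speed limit or range.

## Working session

There is one attempt and no reset: what is moved stays moved. The work goes in short steps, Python scripts to look and compute and a shell command to move; the robot and the scene stay as the last step left them, time stands still between calls to the robot, and variables do not carry over. Pictures are saved under pics/ and viewed, at most 10 in all, crops included, and the job is handed in when it is done.

```bash
ls; mkdir -p pics; python3 - <<'E'
from station import sense, eyes, workorder, manip
import cv2, numpy as np
s=sense();print({k:np.round(v,3).tolist() for k,v in s.items()})
for n in("scene","top"):
    im=eyes.snapshot(n);cv2.imwrite(f"pics/{n}0.png",im[:,:,::-1]);print(n,{k:np.round(v,3).tolist() for k,v in eyes.camera_params(n).items()})
E
```

```text
pics
{'t': 0.0, 'q': [-1.327, 0.528, 1.434, -0.0, 1.181, -0.179], 'qd': [0.0, -0.001, 0.003, -0.001, -0.0, -0.0], 'tau': [-0.001, -44.236, -17.802, -0.0, 0.008, -0.0], 'tcp_pos': [0.256, -0.57, 0.303], 'tool_rot': [0.978, 0.209, -0.0, -0.001], 'force': [0.97, -0.44, -0.122], 'ft_torque': [0.032, 0.01, -0.039], 'gripper_force': 0.0, 'finger_gap': 1.002}
scene {'fx': 481.709, 'fy': 481.709, 'cx': 278.821, 'cy': 207.659, 'D': [0.018, 0.0, 0.0, 0.0, 0.0], 'rvec': [0.698, -2.74, 0.97], 'tvec': [0.495, 0.258, 1.152]}
top {'fx': 382.881, 'fy': 382.881, 'cx': 275.255, 'cy': 206.992, 'D': [-0.007, 0.0, 0.0, 0.0, 0.0], 'rvec': [2.158, -2.112, 0.144], 'tvec': [-0.01, 0.555, 0.848]}
```

View pics/top0.png

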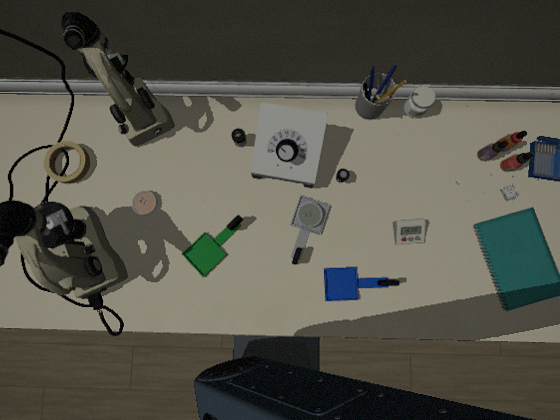

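View pics/scene0.png

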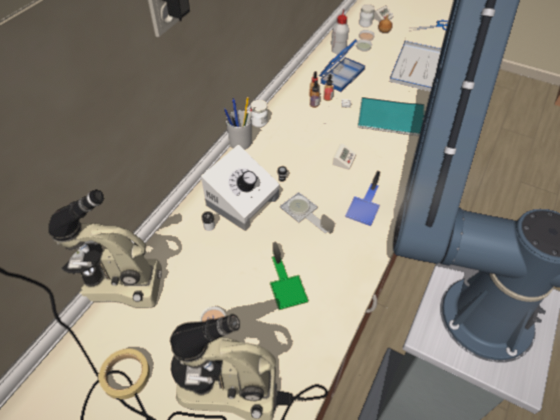

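The top view shows the candidates for the tray: steel at pan (311,213) with handle (298,255), green at (205,254), and blue at (341,284). The steel one fits the description. The warmer is at (290,145), the eyepiece at (343,175), the pot at (238,135), the timer at (410,232) and the spare dish at (146,202). Next is a close crop to check.

```bash
cat > h.py <<'E'
from station import sense, eyes, workorder, manip
import cv2, numpy as np
from scipy.spatial.transform import Rotation as R
np.set_printoptions(precision=4,suppress=True)
def ray(p,uv):
    K=np.array([[p['fx'],0,p['cx']],[0,p['fy'],p['cy']],[0,0,1.]])
    n=cv2.undistortPoints(np.array(uv,float).reshape(-1,1,2),K,np.array(p['D'],float)).reshape(-1,2)
    M=cv2.Rodrigues(np.array(p['rvec'],float))[0]; t=np.array(p['tvec'],float)
    d=np.c_[n,np.ones(len(n))]@M; return -M.T@t,d
def cast(p,uv,z):
    c,d=ray(p,uv); return c+d*((z-c[2])/d[:,2])[:,None]
def proj(p,X):
    K=np.array([[p['fx'],0,p['cx']],[0,p['fy'],p['cy']],[0,0,1.]])
    return cv2.projectPoints(np.array(X,float).reshape(-1,1,3),np.array(p['rvec'],float),np.array(p['tvec'],float),K,np.array(p['D'],float))[0].reshape(-1,2)
E
python3 - <<'E'
from h import *
im=cv2.imread('pics/top0.png')
cv2.imwrite('pics/crop0.png',cv2.resize(im[95:275,225:365],None,fx=3.3,fy=3.3,interpolation=cv2.INTER_CUBIC))
p=eyes.camera_params('top')
for n,uv,z in [('pan',(311,213),.01),('handle',(297,255),.05),('FL foot',(253,179),0),('FR foot',(314,187),0),('backL',(262,104),.124),('backR',(327,112),.124),('eyep',(343,175),.04),('pot',(238,135),.049),('sleeve',(287,150),.12),('timer',(410,232),.03)]:
    print(n,cast(p,uv,z)[0])
print(ray(p,[0,0])[0], ray(eyes.camera_params('scene'),[0,0])[0])
w=eyes.camera_params('wrist');s=sense();T=R.from_quat(s['tool_rot']).as_matrix()
M=cv2.Rodrigues(np.array(w['rvec']))[0]; c=-M.T@np.array(w['tvec'])
print('wristcam in tool',T.T@(c-s['tcp_pos']),'\n',T.T@M.T,w['fx'],w['cx'],w['cy'])
E
```

```text
pan [ 0.5471 -0.084   0.01  ]
handle [ 0.4453 -0.0502  0.05  ]
FL foot [0.6302 0.0587 0.    ]
FR foot [ 0.6129 -0.0916  0.    ]
backL [0.7712 0.0342 0.124 ]
backR [ 0.755  -0.1085  0.124 ]
eyep [ 0.6347 -0.1562  0.04  ]
pot [0.7254 0.0938 0.049 ]
sleeve [ 0.6686 -0.0226  0.12  ]
timer [ 0.5045 -0.3125  0.03  ]
[ 0.4214 -0.0147  0.9215] [0.1984 0.7001 1.0535]
wristcam in tool [ 0.0658 -0.0001 -0.0694] 
 [[-0.0001 -0.9659 -0.2588]
 [ 1.     -0.0001  0.0002]
 [-0.0002 -0.2588  0.9659]] 359.11321822152655 279.88042683958855 208.15775323309367
```

View pics/crop0.png

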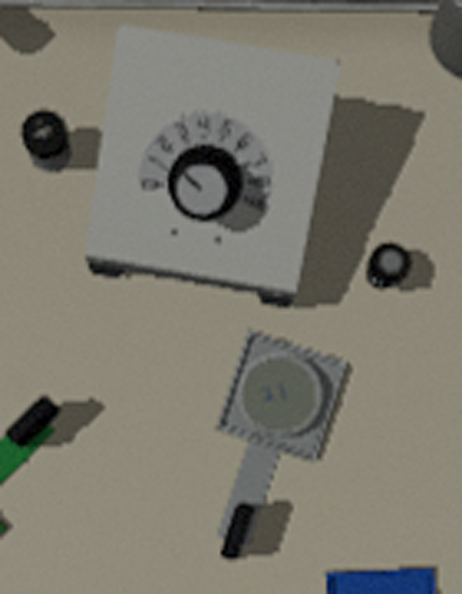

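The crop confirms the bare steel tray: toothed rim, dish in the pan, black handle top at crop (238,530). The sleeve pointer is near the upper left. I'll move to a wrist view above it.

```bash
python3 -m inch '[{"dx":4.3,"dy":-3.65},{"dx":4.3,"dy":-3.65},{"dx":4.3,"dy":-3.65},{"dx":4.3,"dy":-3.65},{"dx":4.3,"dy":-3.65},{"dx":4.3,"dy":-3.65},{"dx":4.3,"dy":-3.65},{"dx":4.3,"dy":-3.65},{"dx":4.3,"dy":-3.65},{"dx":4.3,"dy":-3.65}]'
python3 -m inch '[{"wz":10},{"wz":10},{"wz":10},{"wz":10},{"wz":2.5},{},{}]'
python3 - <<'E'
from h import *
import pickle
p=eyes.camera_params('wrist');im=eyes.snapshot('wrist');cv2.imwrite('pics/w1.png',im[:,:,::-1]);pickle.dump(p,open('w1.pkl','wb'))
s=sense();print(s['tcp_pos'],R.from_quat(s['tool_rot']).as_matrix())
E
```

```text
[ 0.2558 -0.5698  0.3032] [[ 0.9124  0.4094 -0.0004]
 [ 0.4094 -0.9124  0.0016]
 [ 0.0003 -0.0017 -1.    ]]invalid input at $[0]: expected keys dx, dy, dz, wx, wy, wz
invalid input at $[0]: expected keys dx, dy, dz, wx, wy, wz
```

View pics/w1.png

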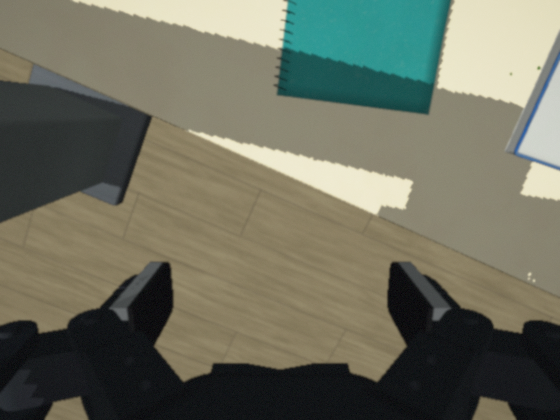

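The move was refused because every key is required. The picture shows only floor, with the fingers at the bottom. I'll resend the rows in full.

```bash
python3 -m inch '[{"dx":4.3,"dy":-3.65,"dz":0,"wx":0,"wy":0,"wz":0},{"dx":4.3,"dy":-3.65,"dz":0,"wx":0,"wy":0,"wz":0},{"dx":4.3,"dy":-3.65,"dz":0,"wx":0,"wy":0,"wz":0},{"dx":4.3,"dy":-3.65,"dz":0,"wx":0,"wy":0,"wz":0},{"dx":4.3,"dy":-3.65,"dz":0,"wx":0,"wy":0,"wz":0},{"dx":4.3,"dy":-3.65,"dz":0,"wx":0,"wy":0,"wz":0},{"dx":4.3,"dy":-3.65,"dz":0,"wx":0,"wy":0,"wz":0},{"dx":4.3,"dy":-3.65,"dz":0,"wx":0,"wy":0,"wz":0},{"dx":4.3,"dy":-3.65,"dz":0,"wx":0,"wy":0,"wz":0},{"dx":4.3,"dy":-3.65,"dz":0,"wx":0,"wy":0,"wz":0}]' &&
python3 -m inch '[{"dx":0,"dy":0,"dz":0,"wx":0,"wy":0,"wz":10},{"dx":0,"dy":0,"dz":0,"wx":0,"wy":0,"wz":10},{"dx":0,"dy":0,"dz":0,"wx":0,"wy":0,"wz":10},{"dx":0,"dy":0,"dz":0,"wx":0,"wy":0,"wz":10},{"dx":0,"dy":0,"dz":0,"wx":0,"wy":0,"wz":2.5},{"dx":0,"dy":0,"dz":0,"wx":0,"wy":0,"wz":0},{"dx":0,"dy":0,"dz":0,"wx":0,"wy":0,"wz":0}]' &&
python3 - <<'E'
from h import *
import pickle
p=eyes.camera_params('wrist');im=eyes.snapshot('wrist');cv2.imwrite('pics/w2.png',im[:,:,::-1]);pickle.dump(p,open('w2.pkl','wb'))
s=sense();print(s['tcp_pos'],R.from_quat(s['tool_rot']).as_matrix())
E
```

```text
t: 1.4
tcp_pos: [0.4993, -0.0594, 0.3039]
tool_rot: [0.978, 0.209, 0.0, 0.0]
force: [1.1, -1.0, -0.4]
finger_gap: 1.003
gripper_force: 0.0
t: 2.28
tcp_pos: [0.4987, -0.0611, 0.3038]
tool_rot: [0.987, -0.159, -0.0, -0.0]
force: [-0.0, 0.1, 0.3]
finger_gap: 0.999
gripper_force: 0.0
[ 0.4987 -0.0611  0.3039] [[ 0.9494 -0.314  -0.0002]
 [-0.314  -0.9494  0.0001]
 [-0.0002 -0.     -1.    ]]
```

View pics/w2.png

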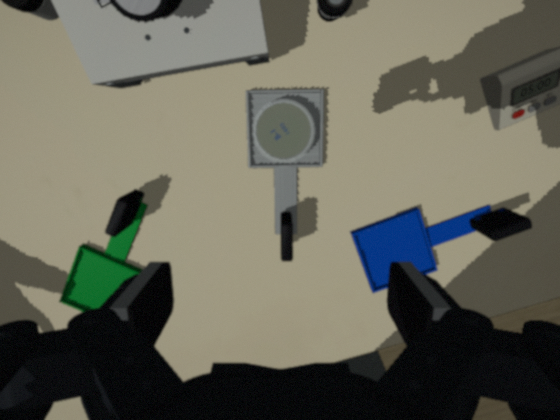

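The wrist view shows the steel tray aligned with the tool: pan corners at (248,88), (327,88), (326,166) and (248,167), handle at (286,237). The warmer's front edge runs from (94,82) to (268,56). Next I'll measure these.

```bash
python3 - <<'E'
from h import *
import pickle
p=pickle.load(open('w2.pkl','rb'));im=cv2.imread('pics/w2.png').astype(int)
b,g,r=im[...,0],im[...,1],im[...,2]
# warmer white: neutral bright ; table is yellowish
m=((r-b<14)&(g>95)).astype(np.uint8); m[:, 300:]=0; m[95:]=0
n,l,st,c=cv2.connectedComponentsWithStats(m);k=1+np.argmax(st[1:,4]);print(st[k])
cols=np.arange(110,255,5);bot=[np.max(np.where(l[:,x]==k)[0]) for x in cols]
print(list(zip(cols,bot)))
for z in(.056,):
    P=cast(p,np.c_[cols,np.array(bot)+.5],z); q=np.polyfit(P[:,1],P[:,0],1); res=P[:,0]-np.polyval(q,P[:,1]);print(z,q,res.std(),np.degrees(-np.arctan(q[0])))
k1=cast(p,[(94,82),(268,56)],.056);print('corners',k1,np.linalg.norm(k1[0]-k1[1]))
rim=cast(p,[(248,88),(327,88),(326,166),(248,167)],.010);print('pan',rim,rim.mean(0),np.linalg.norm(rim-np.roll(rim,1,0),axis=1))
d=rim[:2].mean(0)-rim[2:].mean(0);print('pan yaw',np.degrees(np.arctan2(d[1],d[0])))
hm=((r+g+b<120)).astype(np.uint8);hm[:,:270]=0;hm[:,310:]=0;hm[:205]=0;hm[275:]=0
n,l,st,c=cv2.connectedComponentsWithStats(hm);k=1+np.argmax(st[1:,4]);print('handle',st[k],c[k],cv2.minAreaRect(cv2.findContours((l==k).astype(np.uint8),0,1)[0][0]))
x,y,w,h=st[k][:4]
print('handle top far end/near end z.05',cast(p,[(x+w/2,y),(x+w/2,y+h)],.05), 'z0.004',cast(p,[(x+w/2,y)],.004))
E
```

```text
[   51     0   217    85 11918]
[(np.int64(110), np.int64(81)), (np.int64(115), np.int64(79)), (np.int64(120), np.int64(78)), (np.int64(125), np.int64(77)), (np.int64(130), np.int64(77)), (np.int64(135), np.int64(76)), (np.int64(140), np.int64(75)), (np.int64(145), np.int64(74)), (np.int64(150), np.int64(73)), (np.int64(155), np.int64(72)), (np.int64(160), np.int64(71)), (np.int64(165), np.int64(70)), (np.int64(170), np.int64(69)), (np.int64(175), np.int64(68)), (np.int64(180), np.int64(68)), (np.int64(185), np.int64(67)), (np.int64(190), np.int64(66)), (np.int64(195), np.int64(65)), (np.int64(200), np.int64(64)), (np.int64(205), np.int64(63)), (np.int64(210), np.int64(62)), (np.int64(215), np.int64(61)), (np.int64(220), np.int64(60)), (np.int64(225), np.int64(60)), (np.int64(230), np.int64(59)), (np.int64(235), np.int64(58)), (np.int64(240), np.int64(57)), (np.int64(245), np.int64(56)), (np.int64(250), np.int64(55))]
0.056 [0.1602 0.6232] 0.0002491263838151249 -9.102450928012994
corners [[ 0.6341  0.0594  0.056 ]
 [ 0.6067 -0.0862  0.056 ]] 0.14820355641608612
pan [[ 0.5921 -0.0594  0.01  ]
 [ 0.5682 -0.1316  0.01  ]
 [ 0.496  -0.1093  0.01  ]
 [ 0.5199 -0.0337  0.01  ]] [ 0.5441 -0.0835  0.01  ] [0.0766 0.0761 0.0755 0.0793]
pan yaw -18.39099154879008
handle [282 212  11  48 483] [286.6066 235.3375] ((287.0, 235.5), (47.0, 10.0), 90.0)
handle top far end/near end z.05 [[ 0.4731 -0.0599  0.05  ]
 [ 0.4271 -0.0449  0.05  ]] z0.004 [[ 0.4605 -0.0568  0.004 ]]
```

```bash
python3 -m inch '[{"dx":4.1,"dy":-3.5,"dz":0,"wx":0,"wy":0,"wz":0},{"dx":4.1,"dy":-3.5,"dz":0,"wx":0,"wy":0,"wz":0},{"dx":0,"dy":0,"dz":0,"wx":0,"wy":0,"wz":-10},{"dx":0,"dy":0,"dz":0,"wx":0,"wy":0,"wz":0},{"dx":0,"dy":0,"dz":0,"wx":0,"wy":0,"wz":0}]' &&
python3 - <<'E'
from h import *
import pickle
p=eyes.camera_params('wrist');im=eyes.snapshot('wrist');cv2.imwrite('pics/w3.png',im[:,:,::-1]);pickle.dump(p,open('w3.pkl','wb'))
E
```

```text
t: 2.95
tcp_pos: [0.5981, -0.0206, 0.3038]
tool_rot: [0.997, -0.074, -0.0, -0.0]
force: [0.0, -0.6, 0.1]
finger_gap: 1.002
gripper_force: 0.0
```

View pics/w3.png

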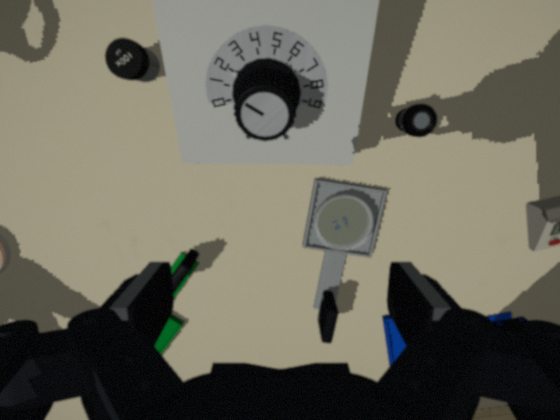

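Warmer front top edge runs from (183,162) to (354,165). The sleeve cap is at (264,115) and the skirt is hidden under it. The cap line points at about number 2.

```bash
python3 - <<'E'
from h import *
import pickle
p=pickle.load(open('w3.pkl','rb'));im=cv2.imread('pics/w3.png').astype(int)
b,g,r=im[...,0],im[...,1],im[...,2]
m=((r-b<14)&(g>95)).astype(np.uint8); m[:, 420:]=0; m[175:]=0;m[:,:140]=0
n,l,st,c=cv2.connectedComponentsWithStats(m);k=1+np.argmax(st[1:,4]);print(st[k]);L=l==k
cols=np.arange(195,345,5);bot=np.array([np.max(np.where(L[:,x])[0]) for x in cols])
P=cast(p,np.c_[cols,bot+.5],.056);q=np.polyfit(P[:,1],P[:,0],1);res=P[:,0]-np.polyval(q,P[:,1])
print(bot,q,res.std());yaw=-np.arctan(q[0]);print('front yaw',np.degrees(yaw))
# side edges: rows
rows=np.arange(10,158,6);le=np.array([np.min(np.where(L[y])[0]) for y in rows]);re=np.array([np.max(np.where(L[y])[0]) for y in rows])
print(le,re)
u=np.array([np.cos(yaw),np.sin(yaw),0]);v=np.array([-np.sin(yaw),np.cos(yaw),0])
e=np.array([q[1],0,.056]) # a point on the front top edge
s25,c25=np.sin(np.radians(25)),np.cos(np.radians(25))
N=-s25*u+np.array([0,0,c25])
def onplane(uv,h):
    c,d=ray(p,uv);o=e+N*h;return c+d*(((o-c)@N)/(d@N))[:,None]
A=onplane(np.c_[le,rows],0);B=onplane(np.c_[re+1,rows],0)
ya=(A-e)@v;yb=(B-e)@v;sx=(A-e)@u
print('left y',ya);print('right y',yb)
# yaw from sides
print('slopes deg',[np.degrees(np.polyfit((X-e)@u,(X-e)@v,1)[0]) for X in(A,B)])
mid=(np.median(ya)+np.median(yb))/2
O=e+v*mid;O[2]=0;print('width',np.median(ya)-np.median(yb),'origin',O,'yaw',np.degrees(yaw))
pickle.dump((O,u,v,N,yaw),open('warm.pkl','wb'))
# sleeve cap: bright disc centre -> h=42 above plane
for uv,h in(((264.5,115),42),((266,85),9),):
    X=onplane([uv],h/1000)[0];print(uv,h,X,'warmer xy',(X-O)@u,(X-O)@v)
E
```

```text
[  153     0   227   165 26385]
[162 162 162 162 162 162 162 163 162 162 162 163 163 163 162 162 163 163
 163 163 163 163 163 163 163 163 163 163 163 164] [0.1596 0.6233] 0.0003045241560183407
front yaw -9.066730082991853
[154 155 156 158 159 159 160 161 162 163 164 166 168 169 170 171 172 173
 174 175 177 178 179 180 181] [378 377 376 375 374 373 372 371 370 369 368 367 366 365 364 363 362 361
 360 359 359 357 352 354 353]
left y [0.0621 0.0621 0.0622 0.0616 0.0617 0.0625 0.0626 0.0627 0.0628 0.0629
 0.063  0.0624 0.0617 0.0618 0.0619 0.062  0.0621 0.0623 0.0624 0.0625
 0.0618 0.0619 0.062  0.0622 0.0623]
right y [-0.0893 -0.0892 -0.0892 -0.0892 -0.0892 -0.0892 -0.0892 -0.0892 -0.0891
 -0.0891 -0.0891 -0.0891 -0.0891 -0.0891 -0.0891 -0.089  -0.089  -0.089
 -0.089  -0.089  -0.0898 -0.089  -0.0856 -0.0881 -0.0881]
slopes deg [np.float64(0.08251400562135755), np.float64(-0.6931527037141447)]
width 0.1512618410142385 origin [ 0.6211 -0.0133  0.    ] yaw -9.066730082991853
(264.5, 115) 42 [ 0.6626 -0.0194  0.1219] warmer xy 0.04185576609775698 0.0004821882172114468
(266, 85) 9 [ 0.6835 -0.0228  0.0953] warmer xy 0.06306346311632668 0.0004638213567049128
```

Warmer pose: origin (0.621, -0.013), yaw -9.07°, measured width 151 mm. The tray handle is at (0.4445, -0.0504) with yaw -18.4°. I'll reach for it with the gripper at 0.6 opening.

```bash
python3 -m inch '[{"dx":-4.9,"dy":1.75,"dz":0,"wx":0,"wy":0,"wz":0},{"dx":-4.9,"dy":1.75,"dz":0,"wx":0,"wy":0,"wz":0},{"dx":-4.9,"dy":1.75,"dz":0,"wx":0,"wy":0,"wz":0},{"dx":0,"dy":0,"dz":0,"wx":0,"wy":0,"wz":10},{"dx":0,"dy":0,"dz":5,"wx":0,"wy":0,"wz":0},{"dx":0,"dy":0,"dz":5,"wx":0,"wy":0,"wz":0},{"dx":0,"dy":0,"dz":0,"wx":0,"wy":0,"wz":0},{"dx":0,"dy":0,"dz":0,"wx":0,"wy":0,"wz":0}]' 0.6
python3 - <<'E'
from h import *
import pickle
s=sense();M=R.from_quat(s['tool_rot']).as_matrix();d=np.array([.4445,-.0504,.088])-s['tcp_pos'];print('q',np.array(s['q']),'cm in tool',100*M.T@d,'yaw',np.degrees(np.arctan2(M[1,0],M[0,0])))
p=pickle.load(open('w2.pkl','rb'));O,u,v,N,yaw=pickle.load(open('warm.pkl','rb'))
print('green pan corners',cast(p,[(145,270),(82,246)],.01),'green handle',cast(p,[(132,195),(112,232)],.05),'blue corner',cast(p,[(350,232)],.01))
w=pickle.load(open('w3.pkl','rb'))
e=O+np.array([0,0,.056])
def onplane(uv,h):
    c,d=ray(w,uv);o=e+N*h;return c+d*(((o-c)@N)/(d@N))[:,None]
E=onplane([(206,85),(328,85),(267,25)],0);print('plate',[(((x-O)@u),((x-O)@v)) for x in E])
im=cv2.imread('pics/w3.png');g=im.min(2)
m=(g<70).astype(np.uint8);m[:55]=0;m[145:]=0;m[:,:225]=0;m[:,310:]=0
sub=(g>110).astype(np.uint8);sub[:88]=0;sub[142:]=0;sub[:,:236]=0;sub[:,:]=sub*1;sub[:,294:]=0
n,l,st,c=cv2.connectedComponentsWithStats(sub)
for k in range(1,n):
    if st[k,4]>200: print('cap?',st[k],c[k])
E
```

```text
t: 4.0
tcp_pos: [0.4462, -0.0515, 0.2051]
tool_rot: [0.987, -0.16, 0.001, 0.0]
force: [0.8, 0.1, 1.0]
finger_gap: 0.599
gripper_force: 0.0
q [-0.3647  0.4654  1.9605 -0.      0.7139  1.5269] cm in tool [-0.2169 -0.0535 11.7107] yaw -18.380277637486408
green pan corners [[0.4483 0.1124 0.01  ]
 [0.4957 0.1664 0.01  ]] green handle [[0.5338 0.0718 0.05  ]
 [0.5068 0.1051 0.05  ]] blue corner [[ 0.4201 -0.1137  0.01  ]]
plate [(np.float64(0.06335577163322959), np.float64(0.046539139309046684)), (np.float64(0.0642230819830915), np.float64(-0.04632029968998832)), (np.float64(0.10188452956516296), np.float64(-0.0004887505503728077))]
cap? [ 242   93   46   43 1402] [265.0521 114.3509]
cap? [236 123  58  19 312] [262.2821 136.4744]
```

```bash
python3 -m inch '[{"dx":-0.2,"dy":0,"dz":5.8,"wx":0,"wy":0,"wz":0},{"dx":0,"dy":0,"dz":3.9,"wx":0,"wy":0,"wz":0},{"dx":0,"dy":0,"dz":2,"wx":0,"wy":0,"wz":0},{"dx":0,"dy":0,"dz":0,"wx":0,"wy":0,"wz":0}]' && python3 -m inch '[{"dx":0,"dy":0,"dz":0,"wx":0,"wy":0,"wz":0},{"dx":0,"dy":0,"dz":0,"wx":0,"wy":0,"wz":0},{"dx":0,"dy":0,"dz":0,"wx":0,"wy":0,"wz":0},{"dx":0,"dy":0,"dz":0,"wx":0,"wy":0,"wz":0},{"dx":0,"dy":0,"dz":0,"wx":0,"wy":0,"wz":0},{"dx":0,"dy":0,"dz":0,"wx":0,"wy":0,"wz":0}]' 0 30
```

```text
t: 4.5
tcp_pos: [0.4447, -0.0509, 0.0876]
tool_rot: [0.987, -0.159, 0.001, 0.0]
force: [1.4, 0.9, 0.3]
finger_gap: 0.597
gripper_force: 0.0
t: 5.25
tcp_pos: [0.4446, -0.0507, 0.0884]
tool_rot: [0.987, -0.159, 0.002, 0.0]
force: [0.6, 1.6, 7.7]
finger_gap: 0.136
gripper_force: 30.3
```

```bash
python3 -m inch '[{"dx":-0.6,"dy":-1,"dz":0,"wx":0,"wy":0,"wz":0},{"dx":-0.6,"dy":-1,"dz":0,"wx":0,"wy":0,"wz":0},{"dx":-0.6,"dy":-1,"dz":0,"wx":0,"wy":0,"wz":0},{"dx":-0.6,"dy":-1,"dz":0,"wx":0,"wy":0,"wz":0},{"dx":-0.6,"dy":-1,"dz":0,"wx":0,"wy":0,"wz":0},{"dx":-0.6,"dy":-0.9,"dz":0,"wx":0,"wy":0,"wz":0},{"dx":0,"dy":0,"dz":0,"wx":0,"wy":0,"wz":-4.6},{"dx":0,"dy":0,"dz":0,"wx":0,"wy":0,"wz":-4.6},{"dx":0,"dy":0,"dz":0,"wx":0,"wy":0,"wz":0},{"dx":0,"dy":0,"dz":0,"wx":0,"wy":0,"wz":0}]' && python3 - <<'E'
from h import *
import pickle
O,u,v,N,yaw=pickle.load(open('warm.pkl','rb'))
s=sense();M=R.from_quat(s['tool_rot']).as_matrix();d=s['tcp_pos']-O;print('warmer xy',d@u,d@v,'yaw',np.degrees(np.arctan2(M[1,0],M[0,0])),s['tcp_pos'],M[2])
for n in('wrist','top'):
    p=eyes.camera_params(n);im=eyes.snapshot(n);cv2.imwrite(f'pics/{n}4.png',im[:,:,::-1]);pickle.dump(p,open(n+'4.pkl','wb'))
a=cv2.imread('pics/wrist4.png');b=cv2.imread('pics/top4.png')[90:290,220:370]
b=cv2.resize(b,None,fx=1.6,fy=1.6);c=np.zeros((420,800,3),np.uint8);c[:,:560]=a;c[:320,560:800]=b;cv2.imwrite('pics/v4.png',c)
E
```

```text
t: 6.5
tcp_pos: [0.4299, 0.0166, 0.0884]
tool_rot: [0.997, -0.08, 0.003, 0.0]
force: [2.1, 1.4, 7.8]
finger_gap: 0.139
gripper_force: 30.3
warmer xy -0.19357663924167234 -0.0006172611089633254 yaw -9.128708745806566 [0.4299 0.0166 0.0884] [ 0.0057  0.0002 -1.    ]
```

View pics/v4.png

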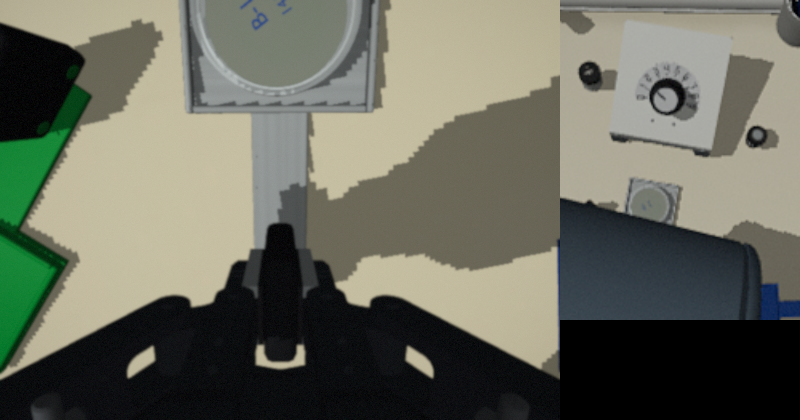

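The tray is straight in the gripper and the dish is in the pan, with the pan's rear edge at row 112. I'll push it in, checking the force.

```bash
python3 -m inch '[{"dx":1.1,"dy":-0.05,"dz":0,"wx":0,"wy":0,"wz":0},{"dx":1.2,"dy":0,"dz":0,"wx":0,"wy":0,"wz":0},{"dx":1.2,"dy":0,"dz":0,"wx":0,"wy":0,"wz":0},{"dx":1.2,"dy":0,"dz":0,"wx":0,"wy":0,"wz":0},{"dx":1.2,"dy":0,"dz":0,"wx":0,"wy":0,"wz":0},{"dx":1.1,"dy":0,"dz":0,"wx":0,"wy":0,"wz":0},{"dx":0,"dy":0,"dz":0,"wx":0,"wy":0,"wz":0}]' && python3 -m inch '[{"dx":1,"dy":0,"dz":0,"wx":0,"wy":0,"wz":0},{"dx":1,"dy":0,"dz":0,"wx":0,"wy":0,"wz":0},{"dx":1,"dy":0,"dz":0,"wx":0,"wy":0,"wz":0},{"dx":1,"dy":0,"dz":0,"wx":0,"wy":0,"wz":0},{"dx":0,"dy":0,"dz":0,"wx":0,"wy":0,"wz":0}]' && python3 - <<'E'
from h import *
import pickle
O,u,v,N,yaw=pickle.load(open('warm.pkl','rb'))
s=sense();M=R.from_quat(s['tool_rot']).as_matrix();d=s['tcp_pos']-O;print('warmer xy',d@u,d@v,'yaw',np.degrees(np.arctan2(M[1,0],M[0,0])),'F',s['force']@u,s['force']@v,s['ft_torque'])
E
```

```text
t: 7.48
tcp_pos: [0.4943, 0.0071, 0.0882]
tool_rot: [0.997, -0.079, -0.003, -0.0]
force: [-6.4, 1.3, 10.7]
finger_gap: 0.134
gripper_force: 31.0
t: 8.1
tcp_pos: [0.5342, 0.0006, 0.0883]
tool_rot: [0.997, -0.079, -0.003, -0.0]
force: [-5.7, 0.9, 9.6]
finger_gap: 0.138
gripper_force: 30.9
warmer xy -0.08807399912218876 3.990248155251582e-05 yaw -9.11487982522758 F -5.739104326640548 0.015448623793537801 [0.2386 1.0143 0.0303]
```

```bash
python3 -m inch '[{"dx":0.8,"dy":0,"dz":0,"wx":0,"wy":0,"wz":0},{"dx":0.8,"dy":0,"dz":0,"wx":0,"wy":0,"wz":0},{"dx":0.3,"dy":0,"dz":0,"wx":0,"wy":0,"wz":0},{"dx":0,"dy":0,"dz":0,"wx":0,"wy":0,"wz":0}]' && python3 -m inch '[{"dx":0.3,"dy":0,"dz":0,"wx":0,"wy":0,"wz":0},{"dx":0.2,"dy":0,"dz":0,"wx":0,"wy":0,"wz":0},{"dx":0,"dy":0,"dz":0,"wx":0,"wy":0,"wz":0}]'  && python3 -m inch '[{"dx":0.2,"dy":0,"dz":0,"wx":0,"wy":0,"wz":0},{"dx":0,"dy":0,"dz":0,"wx":0,"wy":0,"wz":0}]'
```

```text
t: 8.6
tcp_pos: [0.5513, -0.0021, 0.0882]
tool_rot: [0.997, -0.079, -0.005, -0.001]
force: [-8.1, 0.5, 11.0]
finger_gap: 0.131
gripper_force: 31.2
t: 8.98
tcp_pos: [0.5561, -0.0028, 0.0883]
tool_rot: [0.997, -0.079, -0.005, -0.001]
force: [-7.6, 0.7, 11.9]
finger_gap: 0.134
gripper_force: 31.2
t: 9.22
tcp_pos: [0.5581, -0.0031, 0.0882]
tool_rot: [0.997, -0.079, -0.005, -0.001]
force: [-7.6, 0.9, 10.9]
finger_gap: 0.136
gripper_force: 31.1
```

```bash
for i in 1; do python3 -m inch '[{"dx":0.2,"dy":0,"dz":0,"wx":0,"wy":0,"wz":0},{"dx":0,"dy":0,"dz":0,"wx":0,"wy":0,"wz":0}]'; done;  python3 -m inch '[{"dx":0.2,"dy":0,"dz":0,"wx":0,"wy":0,"wz":0},{"dx":0,"dy":0,"dz":0,"wx":0,"wy":0,"wz":0}]'
```

```text
t: 9.48
tcp_pos: [0.5601, -0.0035, 0.0883]
tool_rot: [0.997, -0.079, -0.005, -0.001]
force: [-8.4, 1.0, 11.6]
finger_gap: 0.138
gripper_force: 31.1
t: 9.72
tcp_pos: [0.5611, -0.0036, 0.0882]
tool_rot: [0.997, -0.079, -0.006, -0.001]
force: [-9.6, 0.5, 14.1]
finger_gap: 0.134
gripper_force: 31.5
```

Beginning of contact; one or two more nudges to confirm the stop.

```bash
python3 -m inch '[{"dx":0.2,"dy":0,"dz":0,"wx":0,"wy":0,"wz":0},{"dx":0,"dy":0,"dz":0,"wx":0,"wy":0,"wz":0}]';  python3 -m inch '[{"dx":0.2,"dy":0,"dz":0,"wx":0,"wy":0,"wz":0},{"dx":0,"dy":0,"dz":0,"wx":0,"wy":0,"wz":0}]'
```

```text
t: 9.98
tcp_pos: [0.5614, -0.0036, 0.0882]
tool_rot: [0.997, -0.079, -0.008, -0.001]
force: [-14.4, 1.3, 15.8]
finger_gap: 0.134
gripper_force: 31.9
t: 10.22
tcp_pos: [0.5617, -0.0037, 0.0882]
tool_rot: [0.997, -0.079, -0.01, -0.001]
force: [-16.2, 1.6, 17.3]
finger_gap: 0.139
gripper_force: 32.3
```

```bash
python3 -m inch '[{"dx":0.3,"dy":0,"dz":0,"wx":0,"wy":0,"wz":0},{"dx":0,"dy":0,"dz":0,"wx":0,"wy":0,"wz":0}]';  python3 -m inch '[{"dx":-0.6,"dy":0,"dz":0,"wx":0,"wy":0,"wz":0},{"dx":0,"dy":0,"dz":0,"wx":0,"wy":0,"wz":0},{"dx":0,"dy":0,"dz":0,"wx":0,"wy":0,"wz":0},{"dx":0,"dy":0,"dz":0,"wx":0,"wy":0,"wz":0}]' 0.6; python3 -m inch '[{"dx":0,"dy":0,"dz":-3,"wx":0,"wy":0,"wz":0},{"dx":0,"dy":0,"dz":-5,"wx":0,"wy":0,"wz":0},{"dx":-2,"dy":0,"dz":-5,"wx":0,"wy":0,"wz":0},{"dx":-2,"dy":0,"dz":-4,"wx":0,"wy":0,"wz":0},{"dx":0,"dy":0,"dz":0,"wx":0,"wy":0,"wz":0},{"dx":0,"dy":0,"dz":0,"wx":0,"wy":0,"wz":0}]'
python3 - <<'E'
from h import *
import pickle
p=eyes.camera_params('wrist');im=eyes.snapshot('wrist');cv2.imwrite('pics/w5.png',im[:,:,::-1]);pickle.dump(p,open('w5.pkl','wb'))
s=sense();O,u,v,N,yaw=pickle.load(open('warm.pkl','rb'))
foot=O+u*.0597+np.array([0,0,.056+.0597*np.tan(np.radians(25))])
T=foot+N*(.029+.054+.12);M=R.from_quat(s['tool_rot']).as_matrix()
print(s['tcp_pos'],np.array(s['q']),'foot',foot,'pre',T,'cm tool',100*M.T@(T-s['tcp_pos']))
E
```

```text
t: 10.48
tcp_pos: [0.5621, -0.0037, 0.0881]
tool_rot: [0.997, -0.079, -0.013, -0.001]
force: [-20.5, 0.8, 22.8]
finger_gap: 0.137
gripper_force: 32.9
t: 10.98
tcp_pos: [0.568, -0.0052, 0.0868]
tool_rot: [0.997, -0.08, 0.0, 0.0]
force: [-0.4, 0.1, -0.5]
finger_gap: 0.603
gripper_force: 0.0
t: 11.72
tcp_pos: [0.5281, 0.0012, 0.2566]
tool_rot: [0.997, -0.08, 0.0, 0.0]
force: [0.2, 0.4, -0.1]
finger_gap: 0.601
gripper_force: 0.0
[0.5279 0.0012 0.2559] [-0.2095  0.4643  1.7246  0.      0.9541  1.5208] foot [ 0.6801 -0.0227  0.0838] pre [ 0.5954 -0.0092  0.2678] cm tool [ 6.8247 -0.0436 -1.2009]
```

View pics/w5.png

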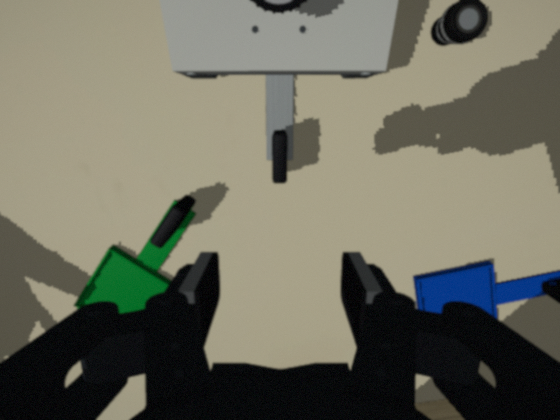

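The tray is in: only the bar and handle stick out, with the handle at (279,157). I'll move to the pre-grasp pose on the sleeve axis.

```bash
python3 -m inch '[{"dx":3.4,"dy":0,"dz":-0.6,"wx":0,"wy":0,"wz":0},{"dx":3.4,"dy":0,"dz":-0.6,"wx":0,"wy":0,"wz":0},{"dx":0,"dy":0,"dz":0,"wx":0,"wy":8.3,"wz":0},{"dx":0,"dy":0,"dz":0,"wx":0,"wy":8.3,"wz":0},{"dx":0,"dy":0,"dz":0,"wx":0,"wy":8.4,"wz":0},{"dx":0,"dy":0,"dz":0,"wx":0,"wy":0,"wz":0},{"dx":0,"dy":0,"dz":0,"wx":0,"wy":0,"wz":0}]' 1
python3 - <<'E'
from h import *
import pickle
O,u,v,N,yaw=pickle.load(open('warm.pkl','rb'))
w=pickle.load(open('w5.pkl','rb'));
for uv,z in(((279.5,183),.05),((280,160),.003)):
    X=cast(w,[uv],z)[0]-O;print('handle near end',X@u,X@v)
p=eyes.camera_params('wrist');im=eyes.snapshot('wrist');cv2.imwrite('pics/w6.png',im[:,:,::-1]);pickle.dump(p,open('w6.pkl','wb'))
s=sense();M=R.from_quat(s['tool_rot']).as_matrix()
foot=O+u*.0597+np.array([0,0,.056+.0597*np.tan(np.radians(25))])
print(s['tcp_pos'],np.array(s['q']),'axis err deg',np.degrees(np.cross(M[:,2],-N)),'foot in tool cm',100*M.T@(foot-s['tcp_pos']))
cen=proj(p,[foot,foot+N*.009,foot+N*.042]);print(cen)
x,y=cen[0].astype(int);c=im[max(0,y-110):y+110,x-130:x+130,::-1];print(x,y);cv2.imwrite('pics/c6.png',cv2.resize(c,None,fx=2.5,fy=2.5,interpolation=cv2.INTER_CUBIC))
E
```

```text
t: 12.65
tcp_pos: [0.5958, -0.0098, 0.2682]
tool_rot: [0.973, -0.078, 0.215, 0.017]
force: [-0.1, -0.2, 0.3]
finger_gap: 1.0
gripper_force: 0.0
handle near end -0.08208656597444637 0.0001921891564828301
handle near end -0.07018150889022452 -0.0002433468471750007
[ 0.5962 -0.0099  0.2687] [-0.2123  0.4471  1.7933  0.0494  0.4667  1.4788] axis err deg [ 0.0214 -0.0507  0.0136] foot in tool cm [-0.1058 -0.0638 20.336 ]
[[279.3918 199.0222]
 [279.3859 201.8354]
 [279.3607 213.8971]]
279 199
```

View pics/c6.png

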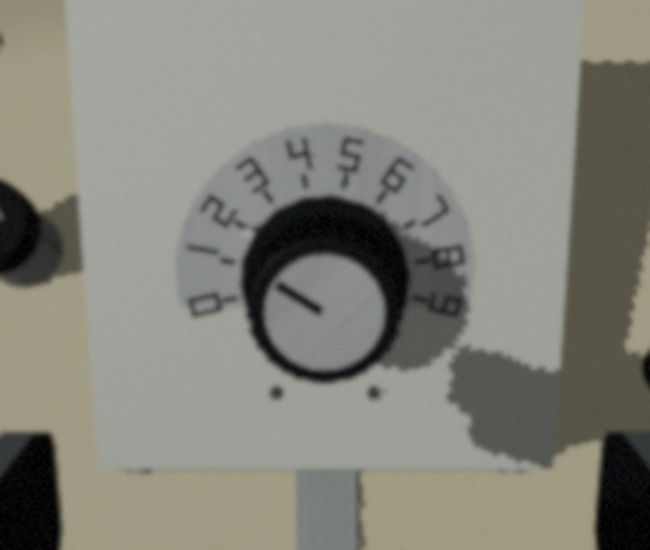

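The pan is home: handle end at -82 mm against -83 mm nominal. The cap line points at about number 2. I'll check the skirt pointer numerically by sampling the ring.

```bash
cat > ring.py <<'E'
from h import *
import pickle
def ring(im,p,radii=(22.5,24,25.5),hs=(9,)):
    O,u,v,N,yaw=pickle.load(open('warm.pkl','rb'))
    foot=O+u*.0597+np.array([0,0,.056+.0597*np.tan(np.radians(25))])
    up=np.cross(v,N); # uphill
    g=im.astype(np.float32).min(2)
    a=np.arange(-180,180,6.)  # ccw of uphill seen from outside -> toward +v (left)
    for h in hs:
        for r in radii:
            X=[foot+N*h/1000+r/1000*(np.cos(t)*up+np.sin(t)*v) for t in np.radians(a)]
            q=proj(p,X).astype(np.float32)
            val=cv2.remap(g,q[:,0].copy(),q[:,1].copy(),cv2.INTER_LINEAR)[:,0]
            print(h,r,' '.join(f'{int(x)}:{int(y)}' for x,y in zip(a,val) if abs(x)<=120))
E
python3 - <<'E'
from ring import *
ring(cv2.imread('pics/w6.png'),pickle.load(open('w6.pkl','rb')))
ring(cv2.imread('pics/w3.png'),pickle.load(open('w3.pkl','rb')),(24,))
E
```

```text
9 22.5 -120:15 -114:13 -108:8 -102:7 -96:5 -90:7 -84:2 -78:11 -72:8 -66:2 -60:9 -54:8 -48:10 -42:13 -36:14 -30:14 -24:16 -18:15 -12:14 -6:15 0:14 6:15 12:15 18:15 24:16 30:14 36:16 42:15 48:14 54:17 60:13 66:12 72:16 78:13 84:13 90:16 96:20 102:18 108:15 114:27 120:63
9 24 -120:22 -114:20 -108:24 -102:26 -96:28 -90:23 -84:18 -78:24 -72:20 -66:16 -60:14 -54:11 -48:13 -42:14 -36:18 -30:17 -24:15 -18:18 -12:14 -6:14 0:14 6:19 12:15 18:18 24:18 30:19 36:17 42:17 48:15 54:15 60:16 66:17 72:12 78:17 84:18 90:17 96:11 102:22 108:20 114:12 120:17
9 25.5 -120:51 -114:55 -108:65 -102:60 -96:66 -90:60 -84:59 -78:62 -72:63 -66:56 -60:52 -54:57 -48:50 -42:44 -36:43 -30:42 -24:44 -18:56 -12:52 -6:41 0:36 6:46 12:30 18:29 24:43 30:37 36:32 42:42 48:38 54:43 60:60 66:62 72:50 78:54 84:67 90:57 96:64 102:74 108:74 114:36 120:30
9 24 -120:11 -114:31 -108:27 -102:21 -96:23 -90:21 -84:12 -78:14 -72:14 -66:8 -60:2 -54:9 -48:8 -42:13 -36:9 -30:11 -24:12 -18:12 -12:14 -6:15 0:13 6:13 12:15 18:14 24:12 30:10 36:14 42:14 48:14 54:10 60:15 66:12 72:14 78:16 84:15 90:10 96:14 102:18 108:18 114:12 120:53
```

```bash
python3 - <<'E'
from ring import *
O,u,v,N,yaw=pickle.load(open('warm.pkl','rb'))
foot=O+u*.0597+np.array([0,0,.056+.0597*np.tan(np.radians(25))]);up=np.cross(v,N)
g=cv2.imread('pics/w6.png').astype(np.float32).min(2);p=pickle.load(open('w6.pkl','rb'))
a=np.arange(-108,109,4.)
print('ang',a.astype(int))
for r in (20,22,24,25,26,27,28,29,30,32,34):
    X=[foot+N*.005+r/1000*(np.cos(t)*up+np.sin(t)*v) for t in np.radians(a)];q=proj(p,X).astype(np.float32)
    print(r,*cv2.remap(g,q[:,0].copy(),q[:,1].copy(),cv2.INTER_LINEAR)[:,0].astype(int))
# cap line: dark pixels on cap
c=proj(p,[foot+N*.042])[0];print(c)
m=np.zeros_like(g,np.uint8);cv2.circle(m,(int(c[0]+.5),int(c[1]+24-19)),1,1,-1)
t=((g>115)).astype(np.uint8);t[:190]=0;t[265:]=0;t[:,:240]=0;t[:,320:]=0
n,l,st,ce=cv2.connectedComponentsWithStats(t)
for k in range(1,n):
    if st[k,4]>300: print(st[k],ce[k])
E
```

```text
ang [-108 -104 -100  -96  -92  -88  -84  -80  -76  -72  -68  -64  -60  -56
  -52  -48  -44  -40  -36  -32  -28  -24  -20  -16  -12   -8   -4    0
    4    8   12   16   20   24   28   32   36   40   44   48   52   56
   60   64   68   72   76   80   84   88   92   96  100  104  108]
20 19 17 17 10 13 9 8 9 3 6 6 3 5 4 5 8 7 9 9 8 4 9 7 9 10 7 13 7 7 8 11 6 9 7 10 7 7 11 8 6 11 3 6 10 12 12 16 22 23 20 17 16 22 46 83
22 13 10 6 7 8 5 2 9 6 7 4 9 7 6 8 12 12 15 15 15 11 16 14 18 15 15 15 13 15 16 15 16 15 14 14 15 15 16 15 16 15 17 13 10 12 12 12 14 10 16 21 21 18 16 20
24 8 14 14 16 15 14 15 19 18 19 17 17 18 17 18 16 16 18 18 17 18 18 21 23 19 20 16 16 20 20 17 15 18 16 19 20 18 17 20 20 18 16 16 19 17 16 14 16 15 14 15 14 16 19 21
25 30 36 42 45 42 39 38 47 49 49 42 41 45 47 44 43 41 37 45 40 43 43 55 62 56 47 41 40 51 48 35 31 35 42 35 35 31 32 38 35 28 32 40 40 40 32 26 26 31 30 22 19 27 27 29
26 58 59 62 66 62 62 64 67 67 68 66 64 70 76 71 80 86 72 89 85 92 95 105 111 105 95 88 89 100 99 86 77 86 92 84 76 69 77 82 80 53 73 92 89 88 76 65 68 77 75 63 64 65 68 68
27 74 65 62 72 73 
[... 648 characters left out ...]
14 132 85 127 138 140 137 128 84 133 133 133 137 107 108 135 137 137 135 89 134 137 138 138 121 105 138 140 139 137 99 140 141 141 139 124 97 137 138 138 137 103 122 149
32 78 53 57 71 75 76 72 55 63 81 119 139 138 108 133 139 139 140 130 91 132 134 134 136 112 116 135 136 139 135 91 133 136 137 136 119 108 139 141 142 139 93 134 140 139 141 126 96 138 137 138 137 103 122 152
34 70 49 59 70 74 74 56 48 45 116 139 141 104 135 137 138 139 135 86 83 105 133 133 124 89 90 128 137 137 118 129 136 137 138 135 104 101 132 140 140 123 100 112 137 140 134 117 130 136 137 137 120 82 86 143
[279.3607 213.8971]
[ 240  190   80   75 2457] [274.5381 246.372 ]
[ 256  192   46   44 1509] [279.1683 213.9463]
```

Tick marks sit at 102°, 79°, 57° and 34°, as the scale should have. The white pointer is at about 58–60°, which is number 2, so the turn needed is 114.6° clockwise. I'll wind the wrist back 60° and approach.

```bash
python3 -m inch '[{"dx":-0.1,"dy":-0.05,"dz":0,"wx":0,"wy":0,"wz":-10},{"dx":0,"dy":0,"dz":0,"wx":0,"wy":0,"wz":-10},{"dx":0,"dy":0,"dz":0,"wx":0,"wy":0,"wz":-10},{"dx":0,"dy":0,"dz":0,"wx":0,"wy":0,"wz":-10},{"dx":0,"dy":0,"dz":0,"wx":0,"wy":0,"wz":-10},{"dx":0,"dy":0,"dz":0,"wx":0,"wy":0,"wz":-10},{"dx":0,"dy":0,"dz":4,"wx":0,"wy":0,"wz":0},{"dx":0,"dy":0,"dz":3,"wx":0,"wy":0,"wz":0},{"dx":0,"dy":0,"dz":0,"wx":0,"wy":0,"wz":0},{"dx":0,"dy":0,"dz":0,"wx":0,"wy":0,"wz":0}]' 1
cat > st.py <<'E'
from h import *
import pickle
O,u,v,N,yaw=pickle.load(open('warm.pkl','rb'))
foot=O+u*.0597+np.array([0,0,.056+.0597*np.tan(np.radians(25))]);up=np.cross(v,N)
s=sense();M=R.from_quat(s['tool_rot']).as_matrix()
print('q',np.array(s['q']),'axis err deg',np.degrees(np.cross(M[:,2],-N)),'foot in tool cm',100*M.T@(foot-s['tcp_pos']),'turn deg (x ccw of uphill)',np.degrees(np.arctan2(M[:,0]@v,M[:,0]@up)))
E
python3 st.py
```

```text
t: 13.95
tcp_pos: [0.6239, -0.0137, 0.2056]
tool_rot: [0.882, 0.419, 0.178, 0.123]
force: [0.6, 0.0, 0.5]
finger_gap: 0.998
gripper_force: 0.0
q [-0.2083  0.5795  1.7759  0.0603  0.3503  0.4227] axis err deg [0.0296 0.0252 0.0118] foot in tool cm [ 0.0013  0.0034 13.4424] turn deg (x ccw of uphill) 59.93867924104501
```

Centred on the axis. Descending 5.1 cm and gripping.

```bash
python3 -m inch '[{"dx":0,"dy":0,"dz":2,"wx":0,"wy":0,"wz":0},{"dx":0,"dy":0,"dz":2,"wx":0,"wy":0,"wz":0},{"dx":0,"dy":0,"dz":1.1,"wx":0,"wy":0,"wz":0},{"dx":0,"dy":0,"dz":0,"wx":0,"wy":0,"wz":0},{"dx":0,"dy":0,"dz":0,"wx":0,"wy":0,"wz":0}]' && python3 st.py && python3 -m inch '[{"dx":0,"dy":0,"dz":0,"wx":0,"wy":0,"wz":0},{"dx":0,"dy":0,"dz":0,"wx":0,"wy":0,"wz":0},{"dx":0,"dy":0,"dz":0,"wx":0,"wy":0,"wz":0},{"dx":0,"dy":0,"dz":0,"wx":0,"wy":0,"wz":0},{"dx":0,"dy":0,"dz":0,"wx":0,"wy":0,"wz":0},{"dx":0,"dy":0,"dz":0,"wx":0,"wy":0,"wz":0},{"dx":0,"dy":0,"dz":0,"wx":0,"wy":0,"wz":0}]' 0.3 50
```

```text
t: 14.58
tcp_pos: [0.6448, -0.017, 0.1598]
tool_rot: [0.882, 0.419, 0.179, 0.123]
force: [0.1, -0.7, 0.6]
finger_gap: 0.999
gripper_force: 0.0
q [-0.2063  0.6762  1.7474  0.0714  0.2817  0.4125] axis err deg [0.0356 0.0581 0.0121] foot in tool cm [0.0087 0.026  8.3935] turn deg (x ccw of uphill) 59.94123646174231
t: 15.45
tcp_pos: [0.6448, -0.0171, 0.1596]
tool_rot: [0.882, 0.419, 0.179, 0.123]
force: [-2.0, -0.7, 4.6]
finger_gap: 0.478
gripper_force: 50.1
```

```bash
python3 -m inch '[{"dx":0,"dy":0,"dz":0,"wx":0,"wy":0,"wz":7},{"dx":0,"dy":0,"dz":0,"wx":0,"wy":0,"wz":7},{"dx":0,"dy":0,"dz":0,"wx":0,"wy":0,"wz":7},{"dx":0,"dy":0,"dz":0,"wx":0,"wy":0,"wz":7},{"dx":0,"dy":0,"dz":0,"wx":0,"wy":0,"wz":7},{"dx":0,"dy":0,"dz":0,"wx":0,"wy":0,"wz":7},{"dx":0,"dy":0,"dz":0,"wx":0,"wy":0,"wz":7},{"dx":0,"dy":0,"dz":0,"wx":0,"wy":0,"wz":7},{"dx":0,"dy":0,"dz":0,"wx":0,"wy":0,"wz":0}]' - 50 && python3 -m inch '[{"dx":0,"dy":0,"dz":0,"wx":0,"wy":0,"wz":7},{"dx":0,"dy":0,"dz":0,"wx":0,"wy":0,"wz":7},{"dx":0,"dy":0,"dz":0,"wx":0,"wy":0,"wz":7},{"dx":0,"dy":0,"dz":0,"wx":0,"wy":0,"wz":7},{"dx":0,"dy":0,"dz":0,"wx":0,"wy":0,"wz":7},{"dx":0,"dy":0,"dz":0,"wx":0,"wy":0,"wz":7},{"dx":0,"dy":0,"dz":0,"wx":0,"wy":0,"wz":7},{"dx":0,"dy":0,"dz":0,"wx":0,"wy":0,"wz":7},{"dx":0,"dy":0,"dz":0,"wx":0,"wy":0,"wz":2.6},{"dx":0,"dy":0,"dz":0,"wx":0,"wy":0,"wz":0}]' && python3 st.py
```

```text
t: 16.58
tcp_pos: [0.6447, -0.0166, 0.1595]
tool_rot: [0.975, -0.044, 0.215, 0.025]
force: [-3.0, 1.2, 6.5]
finger_gap: 0.479
gripper_force: 50.1
t: 17.82
tcp_pos: [0.6449, -0.0162, 0.1596]
tool_rot: [0.829, -0.515, 0.2, -0.084]
force: [-1.4, 4.0, 5.3]
finger_gap: 0.481
gripper_force: 50.1
q [-0.2051  0.6766  1.7472  0.0724  0.2813  2.4129] axis err deg [ 0.0008  0.0774 -0.0053] foot in tool cm [0.0896 0.0313 8.3769] turn deg (x ccw of uphill) -54.66167059687486
```

Open, retreat along the axis, rotate back, and view from the earlier pose.

```bash
python3 -m inch '[{"dx":0,"dy":0,"dz":0,"wx":0,"wy":0,"wz":0},{"dx":0,"dy":0,"dz":0,"wx":0,"wy":0,"wz":0},{"dx":0,"dy":0,"dz":0,"wx":0,"wy":0,"wz":0},{"dx":0,"dy":0,"dz":0,"wx":0,"wy":0,"wz":0},{"dx":0,"dy":0,"dz":0,"wx":0,"wy":0,"wz":0}]' 1 && python3 -m inch '[{"dx":0,"dy":0,"dz":-3,"wx":0,"wy":0,"wz":0},{"dx":0,"dy":0,"dz":-4,"wx":0,"wy":0,"wz":0},{"dx":0,"dy":0,"dz":-5,"wx":0,"wy":0,"wz":0},{"dx":0,"dy":0,"dz":0,"wx":0,"wy":0,"wz":-10},{"dx":0,"dy":0,"dz":0,"wx":0,"wy":0,"wz":-10},{"dx":0,"dy":0,"dz":0,"wx":0,"wy":0,"wz":-10},{"dx":0,"dy":0,"dz":0,"wx":0,"wy":0,"wz":-10},{"dx":0,"dy":0,"dz":0,"wx":0,"wy":0,"wz":-10},{"dx":0,"dy":0,"dz":0,"wx":0,"wy":0,"wz":-5},{"dx":0,"dy":0,"dz":0,"wx":0,"wy":0,"wz":0}]' && python3 - <<'E'
from h import *
import pickle
p=eyes.camera_params('wrist');im=eyes.snapshot('wrist')[:,:,::-1];top=eyes.snapshot('top')[:,:,::-1]
c=np.zeros((600,800,3),np.uint8)
c[:]=0;c[:600,:500]=cv2.resize(im[80:280,195:362],(500,600),interpolation=cv2.INTER_CUBIC)
c[:400,500:]=cv2.resize(top[90:290,220:370],(300,400));c[400:,500:]=cv2.resize(im,(300,200));cv2.imwrite('pics/v7.png',c)
E
```

```text
t: 18.45
tcp_pos: [0.6446, -0.0171, 0.1587]
tool_rot: [0.829, -0.515, 0.2, -0.084]
force: [0.2, -0.6, 0.5]
finger_gap: 1.003
gripper_force: 0.0
t: 19.7
tcp_pos: [0.5945, -0.0089, 0.2676]
tool_rot: [0.973, -0.075, 0.216, 0.018]
force: [-0.6, 0.2, -1.0]
finger_gap: 0.997
gripper_force: 0.0
```

View pics/v7.png

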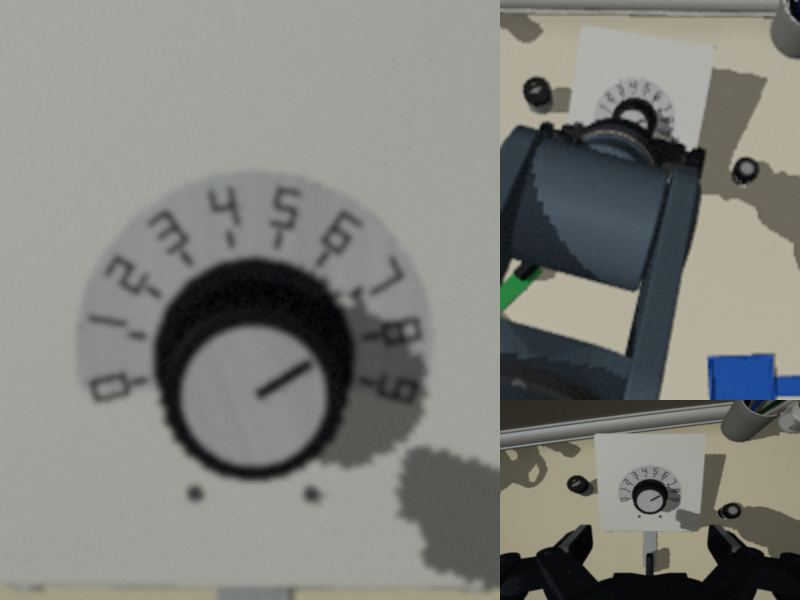

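The cap line now points about 57° clockwise of uphill, at number 7, and the bystanders stand in place. One numeric check of the pointer and tray remains.

```bash
python3 - <<'E'
from ring import *
O,u,v,N,yaw=pickle.load(open('warm.pkl','rb'))
foot=O+u*.0597+np.array([0,0,.056+.0597*np.tan(np.radians(25))]);up=np.cross(v,N)
p=eyes.camera_params('wrist');im=eyes.snapshot('wrist')[:,:,::-1]
g=im.astype(np.float32).min(2)
a=np.arange(-84,85,4.);print(a.astype(int))
for r in (25,26,27,28,29):
    q=proj(p,[foot+N*.005+r/1000*(np.cos(t)*up+np.sin(t)*v) for t in np.radians(a)]).astype(np.float32)
    print(r,*cv2.remap(g,q[:,0].copy(),q[:,1].copy(),cv2.INTER_LINEAR)[:,0].astype(int))
# cap line direction, before and after: dark pixels on cap mapped to the cap plane
for nm,g2,p2 in(('before',cv2.imread('pics/w6.png').min(2),pickle.load(open('w6.pkl','rb'))),('after',im.min(2),p)):
    c0=foot+N*.042;c,d=ray(p2,[(x,y) for y in range(180,260) for x in range(230,330)])
    X=c+d*(((c0-c)@N)/(d@N))[:,None]-c0;A=np.c_[X@up,X@v]
    val=np.array([g2[y,x] for y in range(180,260) for x in range(230,330)])
    k=(np.hypot(*A.T)<.016)&(val<80);print(nm,k.sum(),np.degrees(np.arctan2(A[k,1].mean(),A[k,0].mean())))
# tray handle near end along slot axis
for x in (-.10,-.09,-.085,-.08,-.07,-.06,-.05):
    q=proj(p,[O+u*x+np.array([0,0,.05])])[0];print(x,q,g[int(q[1]),int(q[0])] if q[1]<419 else None)
E
```

```text
[-84 -80 -76 -72 -68 -64 -60 -56 -52 -48 -44 -40 -36 -32 -28 -24 -20 -16
 -12  -8  -4   0   4   8  12  16  20  24  28  32  36  40  44  48  52  56
  60  64  68  72  76  80  84]
25 41 40 45 51 51 48 41 63 60 50 47 33 40 45 51 47 51 52 53 54 47 36 41 40 43 36 34 33 38 41 37 32 36 39 36 32 31 34 39 32 32 24 29
26 64 61 66 70 71 68 79 104 89 89 89 65 84 88 98 90 100 102 104 104 97 87 90 90 96 88 76 79 87 89 83 73 81 85 82 75 73 77 85 80 76 65 69
27 73 67 68 73 74 74 104 131 108 119 121 100 117 114 125 120 129 131 131 128 129 123 127 125 128 127 120 123 124 124 122 118 123 124 124 119 118 119 123 122 118 110 113
28 75 59 65 75 74 76 108 121 123 135 136 125 127 110 131 131 134 138 130 127 136 134 136 136 128 137 135 135 138 133 131 137 138 137 141 131 135 138 139 139 132 125 135
29 75 53 63 75 75 76 92 88 130 139 139 136 129 88 130 133 134 139 121 114 134 137 138 137 109 135 138 137 139 126 120 138 138 139 138 112 133 141 141 141 128 110 138
before 87 13.84101539868531
after 89 -72.0306929586728
-0.1 [279.319 401.712] 6.0
-0.09 [279.3693 388.4831] 8.0
-0.085 [279.3942 381.9147] 1.0
-0.08 [279.419  375.3771] 8.0
-0.07 [279.4683 362.3952] 23.0
-0.06 [279.517  349.5381] 23.0
-0.05 [279.5653 336.8066] 28.0
```

```bash
python3 -c "
from station import workorder
print(workorder.sign_off())"
```

```text
the job is handed in; nothing more can be done
None
```

The dish tray is fully home against the stop, the sleeve reads 7, the gripper has let go, and the job is handed in at about 20 s of the 53 s allowed; I did not see the dish again once it was inside the warmer.

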